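# Open the blue valve behind the guard with the hook rod

## Robot

A 7-joint arm with a two-finger parallel gripper is mounted at the origin on the work surface. World frame = base frame: x ahead of the robot, y to its left, z up, the work surface at z = 0. Lengths are in m, angles in rad, forces in N, time in s.
With the tool pointing down it reaches from about 0.425 to 0.925 m from the base axis. Payload 6.8 kg.
Tool frame: the origin (TCP) lies midway between the tips of the shut fingers; the grasp point (between the pads) lies 19 mm behind it; z points along the fingers, y is the line along which they close (so a half turn about z gives the same grasp; the last joint's range is limited). The gripper opens to 85 mm and grips with 20 to 120 N. Pads are 22 mm wide; open, the fingers measure 114 mm over their backs; the gripper's body (76 mm by 85 mm) begins 54 mm behind the grasp point. The pads swing forward as they close: fully open they stand 13 mm farther back than shut.
Start: joints at [-1.376, 0.477, 0.022, 1.555, -0.011, 1.109, -0.083], TCP at [0.201, 0.644, 0.231] pointing down, gripper open.
Joint ranges: [-2.96, 2.96], [-0.34, 2.1], [-1.41, 1.46], [0.24, 2.44], [-1.37, 4.51], [0.17, 1.92], [-2.96, 2.96]. Speed limits (rad/s): [2.39, 2.39, 3.14, 3.14, 3.14, 3.14, 3.14].

## Interface

Orientations are given as a rotation vector (axis times angle).
In Python, from bench import get_obs, grab_frame, camera_params, r gives the robot as it stands.
- The arm moves only by the shell command python3 -m jog 'ROWS' [FORCE]. ROWS is JSON, a list of rows, each an object of numbers: "rx", "ry", "rz": the turn, a rotation vector about the world's x, y, z scaled (see below); "x", "y", "z": the shift along the world's x, y, z scaled (see below); "jaw": the opening, from -1 (shut) to 1 (fully open). In form: [{"rx": .., "ry": .., "rz": .., "x": .., "y": .., "z": .., "jaw": ..}, ...]. A call has 1 to 8 rows; each row shifts and turns the commanded pose from where the row before left it; what a row does not reach is not made up. The controller multiplies each number of a shift by 60 mm and each number of a turn by 10 degrees. A row lasts 1/8 s, in which the tool goes at most 62.5 mm and 10.7 degrees, less where a joint would pass 70% of its speed; a pose out of reach is approached as far as the arm can. A call with a number of a shift or a turn outside -1 to 1 is refused whole. A call with a gripper value outside its range is refused whole. The fingers move at their own pace and stop on an object; FORCE is the grip in N (left out, the last holds). Time passes only in rows, so rows that do not move let the fingers close. It gives the time, the measured TCP pose, the force, the opening and the grip force at its end, in the units of the state.
- get_obs(): the state, without advancing time (a new reading comes with each control period).
- grab_frame(name): name is "scene" or "top" or "wrist"; returns the picture (480x640x3 uint8, red, green, blue); there is no depth.
- camera_params(name): a dict with "fx", "fy", "cx", "cy" (pixels), "R" (3x3) and "t" (3): a world point X has camera coordinates R X + t. Camera axes: x right, y down, z forward; pixel columns grow to the right and rows downward; lengths in m; the calibration is good to about 2 mm. A picture is of the moment at which its call begins: read the wrist's pose just before it. camera_params takes no time and is no camera call; for the wrist camera it gives the pose at the moment of the call.
- r.hand_in(): hands the job in; it is judged then, once.
The state is a dict: "clock": time; "joints": joint angles; "qvel": joint speeds; "tau": joint torques, N m; "tcp_pos": TCP position; "orientation": TCP orientation; "contact_force": force on the tool from outside, world axes, zero at the start; "moment": the same for the moment, N m; "grip_width": finger opening in m; "gripper_force": force on a finger pad.
Only numpy, scipy, OpenCV 4.12 (cv2) and the standard library are available. Lean on these libraries where they do the work, as an engineer would, in place of code of your own. Each camera call takes 0.05 s, during which the arm holds its last target. There are 200 camera calls.

## Task

Take the bent hook rod out of its cradle by its orange handle, reach over the aluminium guard with it and pull the blue-knobbed valve lever fully over towards the guard. Use the rod, never the gripper, on the blue valve, and leave the red and yellow levers as they are. Then lay the rod back in both notches of its cradle the way it lay before, and let go.

Things in the scene. Friction and masses are not known exactly. Their poses are not given: they have to be found in the camera images.
- hook_grip (a point): Centre of the orange handle of the loose bent hook rod (0.22 kg): square bar 120 x 24 x 24 mm, long along x, z up. From its front (+x) end a steel rod, 8 mm in diameter, runs on at mid-height to x = 170 mm, then bends square down by 90 mm. It starts level in the cradle, bend hanging down. Grip across the 24 mm width, at the middle, from above; it balances a little ahead of there.
- hook_tip (a point): Centre of the rounded lower end of the down-bent part of the hook rod (8 mm diameter, ends 4 mm below this point). In the handle's frame it lies at x = +170 mm, y = 0, z = -90 mm.
- cradle: Fixed rest; origin on the table under its centre, x along the rod's proper direction (bent end to +x), z up. Dark foot 130 x 75 x 12 mm; two aluminium posts 14 mm thick, 64 wide, at x = -46 and +46 mm, with notches 40 mm wide, floor 108 mm above the table, cheeks to 122 mm. The handle rests in both notches, centre 120 mm above the origin. 78 mm is free between the posts.
- station: Fixed valve station; origin on the table under the middle of the row of lever pivots, x away from the guard, z up. Plate 12 mm thick, x -80 to 110, 280 wide (mm). Upright guard at x -76 to -68, 280 wide, top at 120 mm; side returns as high at y -136 and 136, back to x = 2. Low manifold (top 40 mm) at x 85 to 105. Valves at y = -75, 0, 75, any colour order.
- blue_base: The blue valve: a fixed grey block 60 x 50 x 20 mm on the station's plate with its steel lever; origin at the centre of the block's underside (12 mm above the table), axes as the station's. The lever's pivot is 22 mm above this origin and parallel to y.
- blue_knob (a point): Centre of the blue knob on the lever's end: a crosswise cylinder 18 mm in diameter, 36 mm long along the station's y, 62 mm from the pivot. It starts about 25 to 30 mm beyond the pivot (away from the guard), about 88 to 90 mm above the table, and ends about 30 mm on the guard's side of it at 88 mm, passing 96 mm in between.
- blue_valve (a joint): Angle of the blue lever in rad: 0 leaning away from the guard (shut, 0.5 rad past upright), 1.0 leaning towards the guard (open, on its stop). It needs about 1.5 N at the knob and stays where it is left.
- red_knob (a point): Centre of the red knob on a like lever (same sizes, shut or nearly so, leaning away from the guard); to be left alone.
- yellow_knob (a point): Centre of the yellow knob on a like lever (same sizes, already open or nearly so, leaning towards the guard); to be left alone.
Mind the look-alikes: they are no part of the job. What is shaped like the cradle but brown or purple is not meant.

How it is judged:
By the outcome, as a careful person would: the job done as asked, in the order asked, and still so for the second after the job is handed in, with the robot touching nothing.
It also fails if it takes over 48 s, if anything falls off the work surface, if the arm or the gripper's body presses on something with over 40 N, if the wrist force passes 120 N, or if a joint passes its speed limit or range.

## Working session

There is one attempt and no reset: what is moved stays moved. The work goes in short steps, Python scripts to look and compute and a shell command to move; the robot and the scene stay as the last step left them, time stands still between calls to the robot, and variables do not carry over. Pictures are saved under pics/ and viewed, at most 11 in all, crops included, and the job is handed in when it is done.

```bash
mkdir -p pics; python3 - <<'E'
from bench import *
import cv2
o=get_obs();print(o['clock'],o['tcp_pos'],o['orientation'],o['grip_width'])
for n in ("scene","top"):
    cv2.imwrite(f"pics/{n}0.png",grab_frame(n)[:,:,::-1]);p=camera_params(n);print(n,p)
E
```

```text
0.0 [0.20108389 0.64373489 0.23034102] [-4.73705330e-01 -3.10551932e+00  2.81831433e-03] 0.08557133688879713
scene {'fx': 458.71588178397695, 'fy': 458.71588178397695, 'cx': 319.87676149135143, 'cy': 243.53366604926333, 'R': array([[ 0.83247919,  0.55401968, -0.00637116],
       [ 0.45156514, -0.68510259, -0.57159721],
       [-0.321041  ,  0.47296579, -0.82050962]]), 't': array([-0.42202578, -0.18707982,  1.12123916])}
top {'fx': 549.2773899903143, 'fy': 549.2773899903143, 'cx': 319.9032320697134, 'cy': 241.79655752508225, 'R': array([[ 0.00346348, -0.99955125, -0.02975393],
       [-0.98266775,  0.00211279, -0.18536353],
       [ 0.18534321,  0.02988023, -0.98221946]]), 't': array([0.00159773, 0.50920005, 1.02561371])}
```

View pics/scene0.png

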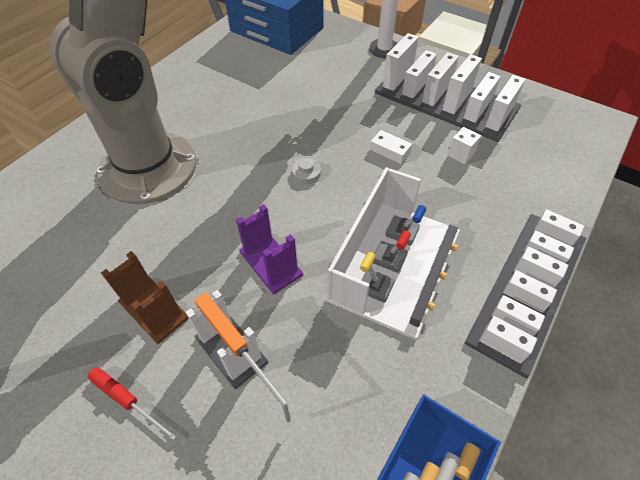

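View pics/top0.png

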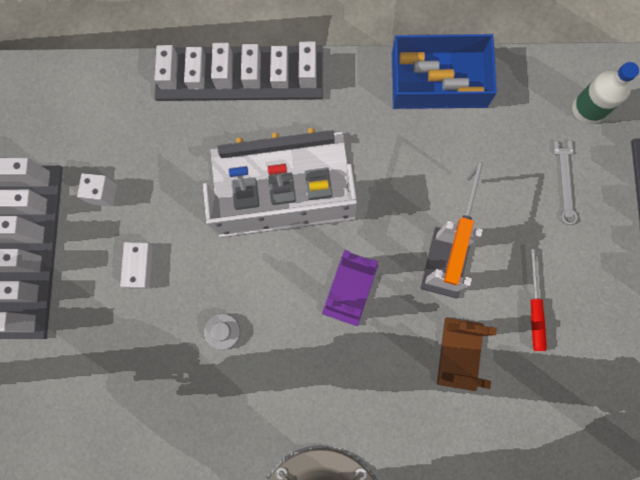

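The top view shows the orange rod lying on the grey/aluminium cradle at (455,255). The look-alikes are purple at (352,287) and brown at (462,353). The station is at (280,185), with blue at (238,171), red at (277,169) and yellow at (318,185). The orange rod is on the aluminium cradle, so that's the one meant. I'll confirm with an enlarged crop.

```bash
python3 - <<'E'
import cv2,numpy as np
t=cv2.imread('pics/top0.png');s=cv2.imread('pics/scene0.png')
def crop(im,u,v,w,h,k,W,H):
    c=cv2.resize(im[v:v+h,u:u+w],None,fx=k,fy=k,interpolation=cv2.INTER_CUBIC)
    for a in range((u+9)//10*10,u+w,10):
        cv2.line(c,(int((a-u+.5)*k),0),(int((a-u+.5)*k),12 if a%50==0 else 5),(0,0,255),1)
        if a%20==0: cv2.putText(c,str(a),(int((a-u+.5)*k)-8,22),0,.33,(0,0,255),1)
    for a in range((v+9)//10*10,v+h,10):
        cv2.line(c,(0,int((a-v+.5)*k)),(5,int((a-v+.5)*k)),(0,0,255),1)
        if a%20==0: cv2.putText(c,str(a),(7,int((a-v+.5)*k)+4),0,.33,(0,0,255),1)
    o=np.zeros((H,W,3),np.uint8);o[:min(H,c.shape[0]),:min(W,c.shape[1])]=c[:H,:W];return o
a=crop(t,410,155,80,150,4,320,600)
b=crop(t,200,125,160,115,3,480,345)
c=crop(s,325,165,137,85,3.5,480,255)
cv2.imwrite('pics/c1.png',np.hstack([a,np.vstack([b,c])]))
E
```

```text
(no output)
```

View pics/c1.png

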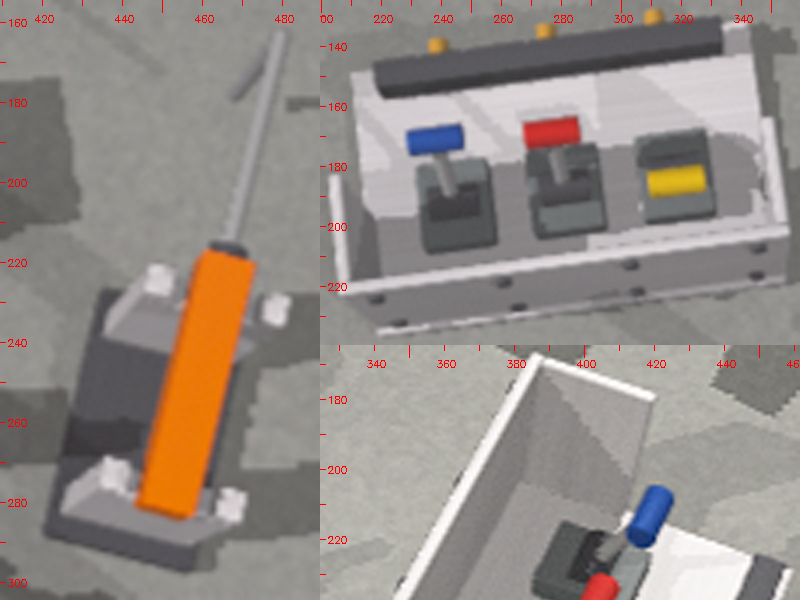

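The crop shows the orange handle seated in both notches of the aluminium/dark-foot cradle. Handle top corners are at about (459.5,216.5), (473,220), (456.5,284) and (443.5,280), and the bend is at (479.5,162.5). The blue knob is at (238.5,171.5) in top and (419.4,213.6) in scene. The guard's top edge runs from (208,222) to (355.5,202).

```bash
cat > h.py <<'E'
import numpy as np,cv2
from bench import camera_params
P={n:camera_params(n) for n in("scene","top")}
def ray(n,u,v,p=None):
    p=p or P[n];R=np.array(p['R']);d=R.T@np.array([(u-p['cx'])/p['fx'],(v-p['cy'])/p['fy'],1]);return -R.T@np.array(p['t']),d
def onz(n,u,v,z,p=None):
    c,d=ray(n,u,v,p);return c+d*(z-c[2])/d[2]
def proj(n,X,p=None):
    p=p or P[n];q=np.array(p['R'])@np.array(X)+p['t'];return np.array([p['fx']*q[0]/q[2]+p['cx'],p['fy']*q[1]/q[2]+p['cy']])
def tri(obs):
    A=np.zeros((3,3));b=np.zeros(3)
    for n,u,v in obs:
        c,d=ray(n,u,v);d/=np.linalg.norm(d);M=np.eye(3)-np.outer(d,d);A+=M;b+=M@c
    return np.linalg.solve(A,b)
E
python3 - <<'E'
from h import *
np.set_printoptions(precision=4,suppress=True)
print('cam',ray('top',0,0)[0],ray('scene',0,0)[0])
c=np.array([onz('top',u,v,.132) for u,v in [(459.5,216.5),(473.2,220),(456.3,284),(443.5,280)]])
print(c, 'cen',c.mean(0)); f=c[:2].mean(0)-c[2:].mean(0);print('len',np.linalg.norm(f),'yaw',np.arctan2(f[1],f[0]), 'w',np.linalg.norm(c[0]-c[1]),np.linalg.norm(c[2]-c[3]))
g=c.mean(0);b=onz('top',479.5,162.5,.124);print('bend',b,b-g,np.linalg.norm((b-g)[:2]),np.arctan2(*(b-g)[[1,0]]))
print('blue tri',tri([('top',238.5,171.5),('scene',419.4,213.6)]))
K={}
for n,u,v in [('blue',238.5,171.5),('red',277,168.5),('yel',318.5,185.2)]:
    K[n]=onz('top',u,v,.089);print(n,K[n])
L=onz('top',208,222.3,.12);R=onz('top',355.7,202,.12);print('guard',L,R,np.linalg.norm(L-R))
d=(R-L)[:2];print('station yaw', np.arctan2(d[0],-d[1]))
# blue block corners top z=.032, 
for q in [(417,197-0),(488,157)]:
  pass
E
```

```text
cam [ 0.3103 -0.0301  1.1018] [ 0.7958 -0.4247  0.8104]
[[ 0.5391 -0.2518  0.132 ]
 [ 0.5325 -0.2759  0.132 ]
 [ 0.4172 -0.2409  0.132 ]
 [ 0.4243 -0.2188  0.132 ]] cen [ 0.4783 -0.2468  0.132 ]
len 0.11994976433498246 yaw -0.28732525043808615 w 0.02501490554529853 0.023206598258483372
bend [ 0.6432 -0.2947  0.124 ] [ 0.1649 -0.0478 -0.008 ] 0.17168452468731513 -0.28243675351042413
blue tri [0.6397 0.1586 0.092 ]
blue [0.64   0.1586 0.089 ]
red [0.6456 0.084  0.089 ]
yel [0.6117 0.0038 0.089 ]
guard [0.5326 0.2063 0.12  ] [ 0.57   -0.0659  0.12  ] 0.27476478824570766
station yaw 0.13657826557974292
```

```bash
python3 -m jog '[{"x":0.6,"y":-0.7,"jaw":1},{"x":0.6,"y":-0.7,"jaw":1},{"x":0.6,"y":-0.7,"jaw":1},{"x":0.6,"y":-0.7,"jaw":1},{"x":0.6,"y":-0.7,"jaw":1},{"x":0.6,"y":-0.7,"jaw":1},{"x":0.6,"y":-0.7,"jaw":1},{"x":0.6,"y":-0.7,"jaw":1}]'; python3 -c "
from bench import *;o=get_obs();print(o['joints'])"
```

```text
[-1.37610641  0.47772646  0.02237143  1.55636684 -0.01147488  1.1092878
 -0.08307875]validation failed for argument at $[0]...
```

```bash
python3 -m jog '[{"rx":0,"ry":0,"rz":0,"x":0.6,"y":-0.7,"z":0,"jaw":1},{"rx":0,"ry":0,"rz":0,"x":0.6,"y":-0.7,"z":0,"jaw":1},{"rx":0,"ry":0,"rz":0,"x":0.6,"y":-0.7,"z":0,"jaw":1},{"rx":0,"ry":0,"rz":0,"x":0.6,"y":-0.7,"z":0,"jaw":1}]'; python3 -c "
from bench import *;o=get_obs();print(o['joints'])"
```

```text
clock: 0.6
tcp_pos: [0.3462, 0.4746, 0.231]
orientation: [-0.474, -3.106, 0.001]
contact_force: [0.6, 0.4, 0.2]
grip_width: 0.0852
gripper_force: 0.0
[-1.10504273  0.33343909  0.07356876  1.77549191 -0.02791982  1.03417674
  0.24675926]
```

```bash
python3 -m jog '[{"rx":0,"ry":0,"rz":0,"x":0.6,"y":-0.7,"z":0,"jaw":1},{"rx":0,"ry":0,"rz":0,"x":0.6,"y":-0.7,"z":0,"jaw":1},{"rx":0,"ry":0,"rz":0,"x":0.6,"y":-0.7,"z":0,"jaw":1},{"rx":0,"ry":0,"rz":0,"x":0.4,"y":-0.9,"z":0,"jaw":1},{"rx":0,"ry":0,"rz":0,"x":0,"y":-1,"z":0.1,"jaw":1},{"rx":0,"ry":0,"rz":0,"x":0,"y":-1,"z":0.1,"jaw":1},{"rx":0,"ry":0,"rz":0,"x":0,"y":-1,"z":0,"jaw":1},{"rx":0,"ry":0,"rz":0,"x":0,"y":-1,"z":0,"jaw":1}]'
python3 -m jog '[{"rx":0,"ry":0,"rz":0,"x":0,"y":-1,"z":0,"jaw":1},{"rx":0,"ry":0,"rz":0,"x":0,"y":-1,"z":0,"jaw":1},{"rx":0,"ry":0,"rz":0,"x":0,"y":-1,"z":0,"jaw":1},{"rx":0,"ry":0,"rz":0,"x":0,"y":-1,"z":0,"jaw":1},{"rx":0,"ry":0,"rz":0.1,"x":0,"y":-0.7,"z":0,"jaw":1},{"rx":0,"ry":0,"rz":0,"x":0,"y":0,"z":0,"jaw":1}]'; python3 -c "
from bench import *;o=get_obs();print(o['joints'])"
```

```text
clock: 1.6
tcp_pos: [0.4769, 0.0543, 0.2433]
orientation: [0.474, 3.106, 0.0]
contact_force: [1.3, -0.0, -0.5]
grip_width: 0.0853
gripper_force: 0.0
clock: 2.35
tcp_pos: [0.4761, -0.2295, 0.2432]
orientation: [-0.457, -3.108, 0.003]
contact_force: [-0.2, 0.2, 0.1]
grip_width: 0.0855
gripper_force: 0.0
[-0.09820084  0.23637827  0.50844461  1.91788099 -0.13222332  1.02015286
  1.74685859]
```

Near the handle now; I'll check it with the wrist camera.

```bash
python3 - <<'E'
from bench import *
from h import *
import pickle
p=camera_params('wrist');im=grab_frame('wrist')[:,:,::-1].copy()
pickle.dump(p,open('w0.pkl','wb'));cv2.imwrite('pics/w0.png',im)
for X in [(.478,-.247,.132),(.536,-.264,.132),(.421,-.230,.132),(.643,-.295,.124)]: print(X,proj('',X,p))
E
```

```text
(0.478, -0.247, 0.132) [298.42397807 249.97412719]
(0.536, -0.264, 0.132) [300.35497397 324.67733207]
(0.421, -0.23, 0.132) [296.66486856 165.65678553]
(0.643, -0.295, 0.124) [304.12531723 432.50209865]
```

View pics/w0.png

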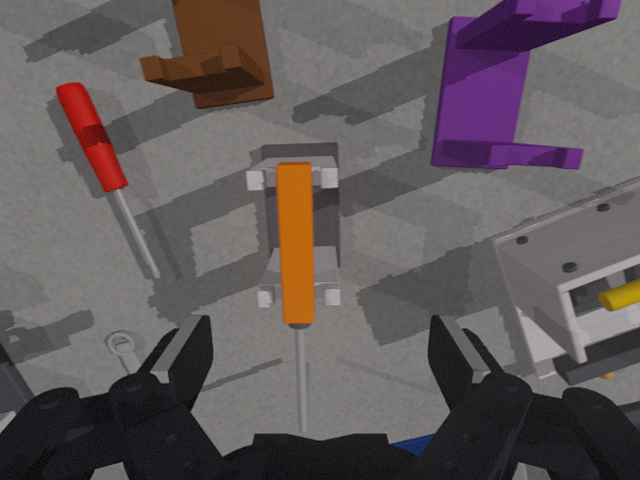

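Wrist view: the handle runs (295,163) to (298.5,323), with the bend at (303.5,431), within 2 px of prediction. Descending to grasp.

```bash
python3 -m jog '[{"rx":0,"ry":0,"rz":0.04,"x":0.02,"y":-0.31,"z":-0.3,"jaw":1},{"rx":0,"ry":0,"rz":0,"x":0,"y":0,"z":-0.5,"jaw":1},{"rx":0,"ry":0,"rz":0,"x":0,"y":0,"z":-0.5,"jaw":1},{"rx":0,"ry":0,"rz":0,"x":0,"y":0,"z":-0.5,"jaw":1},{"rx":0,"ry":0,"rz":0,"x":0,"y":0,"z":-0.4,"jaw":1},{"rx":0,"ry":0,"rz":0,"x":0,"y":0,"z":-0.17,"jaw":1},{"rx":0,"ry":0,"rz":0,"x":0,"y":0,"z":0,"jaw":1},{"rx":0,"ry":0,"rz":0,"x":0,"y":0,"z":0,"jaw":1}]' 90
```

```text
clock: 3.4
tcp_pos: [0.4792, -0.2442, 0.102]
orientation: [0.435, 3.11, -0.0]
contact_force: [1.1, 0.1, 0.1]
grip_width: 0.0855
gripper_force: 0.0
```

```bash
python3 -m jog '[{"rx":0,"ry":0,"rz":-0.03,"x":-0.03,"y":-0.06,"z":0,"jaw":1},{"rx":0,"ry":0,"rz":0,"x":0,"y":0,"z":0,"jaw":1},{"rx":0,"ry":0,"rz":0,"x":0,"y":0,"z":0,"jaw":-1},{"rx":0,"ry":0,"rz":0,"x":0,"y":0,"z":0,"jaw":-1},{"rx":0,"ry":0,"rz":0,"x":0,"y":0,"z":0,"jaw":-1},{"rx":0,"ry":0,"rz":0,"x":0,"y":0,"z":0,"jaw":-1},{"rx":0,"ry":0,"rz":0,"x":0,"y":0,"z":0,"jaw":-1},{"rx":0,"ry":0,"rz":0,"x":0,"y":0,"z":0,"jaw":-1}]' 90
```

```text
clock: 4.4
tcp_pos: [0.4769, -0.248, 0.1014]
orientation: [0.444, 3.11, -0.0]
contact_force: [-0.2, -0.4, 4.1]
grip_width: 0.0224
gripper_force: 88.4
```

```bash
python3 -m jog '[{"rx":0,"ry":0,"rz":0,"x":0,"y":0,"z":0.2,"jaw":-1},{"rx":0,"ry":0,"rz":0,"x":0,"y":0,"z":0.4,"jaw":-1},{"rx":0,"ry":0,"rz":0,"x":0,"y":0,"z":0.5,"jaw":-1},{"rx":0,"ry":0,"rz":0,"x":0,"y":0,"z":0.5,"jaw":-1},{"rx":0,"ry":0,"rz":0,"x":0,"y":0,"z":0.5,"jaw":-1},{"rx":0,"ry":0,"rz":0,"x":0,"y":0,"z":0.4,"jaw":-1},{"rx":0,"ry":0,"rz":0,"x":0,"y":0,"z":0,"jaw":-1}]'
python3 - <<'E'
from bench import *
from h import *
o=get_obs();print(o['tcp_pos'],o['orientation'],o['joints'])
# target handle poses for blue; refined knob
k=np.array([.640,.1586]);ya=.137;a=np.array([np.cos(ya),np.sin(ya)])
for nm,s in [('behind',.030),('contact',.013),('end',-.044)]: print(nm,'tip',k+a*s,'tcp',k+a*(s-.170))
im=grab_frame('top')[:,:,::-1].copy();c=cv2.resize(im[120:320,180:520],None,fx=2.35,fy=2.35,interpolation=cv2.INTER_CUBIC)
s=grab_frame('scene')[:,:,::-1];cv2.imwrite('pics/t1.png',c);cv2.imwrite('pics/s1.png',s)
E
```

```text
clock: 5.28
tcp_pos: [0.4774, -0.2483, 0.2528]
orientation: [0.444, 3.107, -0.0]
contact_force: [0.8, 0.8, -1.8]
grip_width: 0.0226
gripper_force: 88.2
[ 0.47740709 -0.24828758  0.25277316] [ 4.43649413e-01  3.10664530e+00 -3.56620559e-04] [-0.07521542  0.24338745  0.52555925  1.88869578 -0.1413729   1.04231781
  1.79578937]
behind tip [0.66971891 0.16269716] tcp [0.50131178 0.13947994]
contact tip [0.65287819 0.16037543] tcp [0.48447106 0.13715822]
end tip [0.59641227 0.15259084] tcp [0.42800514 0.12937363]
```

View pics/s1.png

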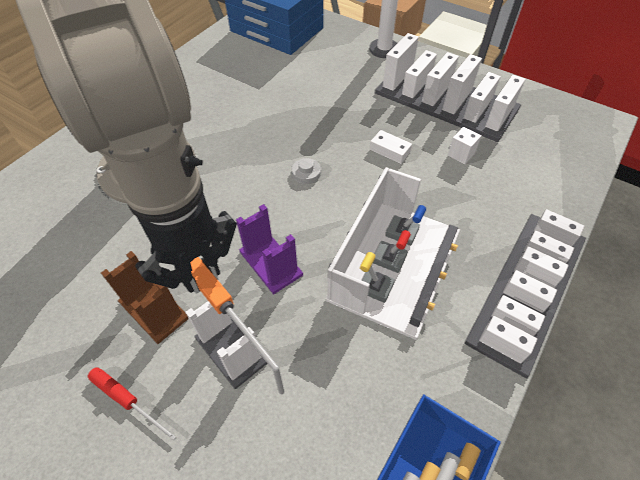

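```bash
python3 -c "
from h import *
print(proj('scene',(.6406,-.2961,.272)),proj('scene',(.6406,-.2961,.182)))"
python3 -m jog '[{"rx":0,"ry":0,"rz":0.3,"x":0.08,"y":0.8,"z":0,"jaw":-1},{"rx":0,"ry":0,"rz":0.3,"x":0.08,"y":0.8,"z":0,"jaw":-1},{"rx":0,"ry":0,"rz":0.3,"x":0.08,"y":0.8,"z":0,"jaw":-1},{"rx":0,"ry":0,"rz":0.3,"x":0.08,"y":0.8,"z":0,"jaw":-1},{"rx":0,"ry":0,"rz":0.3,"x":0.08,"y":0.8,"z":0,"jaw":-1},{"rx":0,"ry":0,"rz":0.3,"x":0.08,"y":0.8,"z":0,"jaw":-1},{"rx":0,"ry":0,"rz":0.3,"x":0.08,"y":0.8,"z":0,"jaw":-1},{"rx":0,"ry":0,"rz":0.3,"x":0.08,"y":0.8,"z":0,"jaw":-1}]'
python3 -m jog '[{"rx":0,"ry":0,"rz":0,"x":0,"y":0,"z":0,"jaw":-1}]'
```

```text
[274.60133557 367.75317962] [280.3605485  390.78881096]
clock: 6.38
tcp_pos: [0.5141, 0.1373, 0.2494]
orientation: [0.215, -3.131, 0.001]
contact_force: [0.3, -0.7, -2.6]
grip_width: 0.0228
gripper_force: 88.4
clock: 6.5
tcp_pos: [0.5138, 0.1408, 0.2492]
orientation: [0.224, -3.131, -0.001]
contact_force: [0.6, -0.5, -2.5]
grip_width: 0.0227
gripper_force: 88.6
```

```bash
python3 -m jog '[{"rx":0,"ry":0,"rz":0,"x":-0.05,"y":0,"z":-0.4,"jaw":-1},{"rx":0,"ry":0,"rz":0,"x":-0.05,"y":0,"z":-0.4,"jaw":-1},{"rx":0,"ry":0,"rz":0,"x":0,"y":0,"z":-0.4,"jaw":-1},{"rx":0,"ry":0,"rz":0,"x":0,"y":0,"z":-0.4,"jaw":-1},{"rx":0,"ry":0,"rz":0,"x":0,"y":0,"z":-0.35,"jaw":-1},{"rx":0,"ry":0,"rz":0,"x":0,"y":0,"z":0,"jaw":-1}]'
python3 - <<'E'
from bench import *
from h import *
import numpy as np
t=grab_frame('top')[:,:,::-1];s=grab_frame('scene')[:,:,::-1]
a=cv2.resize(t[120:260,190:370],(800,620),interpolation=cv2.INTER_CUBIC)[:310]
b=cv2.resize(s[160:230,320:501],(800,290),interpolation=cv2.INTER_CUBIC)
cv2.imwrite('pics/c2.png',np.vstack([a[:305],b]))
E
```

```text
clock: 7.25
tcp_pos: [0.5071, 0.1345, 0.1318]
orientation: [0.21, -3.129, 0.004]
contact_force: [0.3, -0.8, -1.6]
grip_width: 0.0227
gripper_force: 88.6
```

View pics/c2.png

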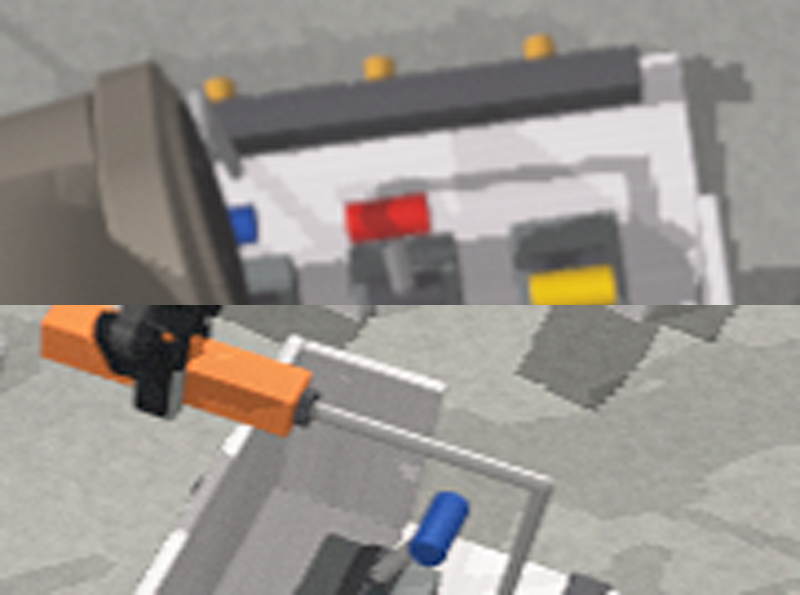

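The scene crop shows the down-bend behind the blue knob, with the rod above the guard. By TCP the tip is about 6 mm to the -y side. I'll correct that and pull.

```bash
python3 -m jog '[{"rx":0,"ry":0,"rz":0,"x":0,"y":0.09,"z":0,"jaw":-1},{"rx":0,"ry":0,"rz":0.03,"x":-0.2,"y":-0.03,"z":0,"jaw":-1},{"rx":0,"ry":0,"rz":0,"x":-0.2,"y":-0.03,"z":0,"jaw":-1},{"rx":0,"ry":0,"rz":0,"x":-0.2,"y":-0.03,"z":0,"jaw":-1},{"rx":0,"ry":0,"rz":0,"x":-0.2,"y":-0.03,"z":0,"jaw":-1},{"rx":0,"ry":0,"rz":0,"x":0,"y":0,"z":0,"jaw":-1}]'
```

```text
clock: 8.1
tcp_pos: [0.4594, 0.134, 0.134]
orientation: [0.221, -3.132, 0.0]
contact_force: [0.3, -0.9, -1.5]
grip_width: 0.023
gripper_force: 88.6
```

```bash
python3 -m jog '[{"rx":0,"ry":0,"rz":0,"x":-0.15,"y":-0.02,"z":0,"jaw":-1},{"rx":0,"ry":0,"rz":0,"x":-0.15,"y":-0.02,"z":0,"jaw":-1},{"rx":0,"ry":0,"rz":0,"x":0,"y":0,"z":0,"jaw":-1}]'
```

```text
clock: 8.48
tcp_pos: [0.4425, 0.1318, 0.1342]
orientation: [0.221, -3.134, -0.0]
contact_force: [1.3, 0.3, -0.5]
grip_width: 0.0229
gripper_force: 88.7
```

```bash
python3 -m jog '[{"rx":0,"ry":0,"rz":0,"x":-0.1,"y":-0.01,"z":0,"jaw":-1},{"rx":0,"ry":0,"rz":0,"x":-0.08,"y":-0.01,"z":0,"jaw":-1},{"rx":0,"ry":0,"rz":0,"x":0,"y":0,"z":0,"jaw":-1}]'
python3 - <<'E'
from bench import *
from h import *
s=grab_frame('scene')[:,:,::-1]
cv2.imwrite('pics/c3.png',cv2.resize(s[160:300,300:487],(800,600),interpolation=cv2.INTER_CUBIC))
o=[get_obs()['contact_force']];print(o)
E
```

```text
clock: 8.85
tcp_pos: [0.4339, 0.1315, 0.1351]
orientation: [-0.221, 3.13, 0.002]
contact_force: [2.5, 0.0, 2.6]
grip_width: 0.0228
gripper_force: 89.2
[array([4.45487458, 0.93446702, 2.47938875])]
```

View pics/c3.png

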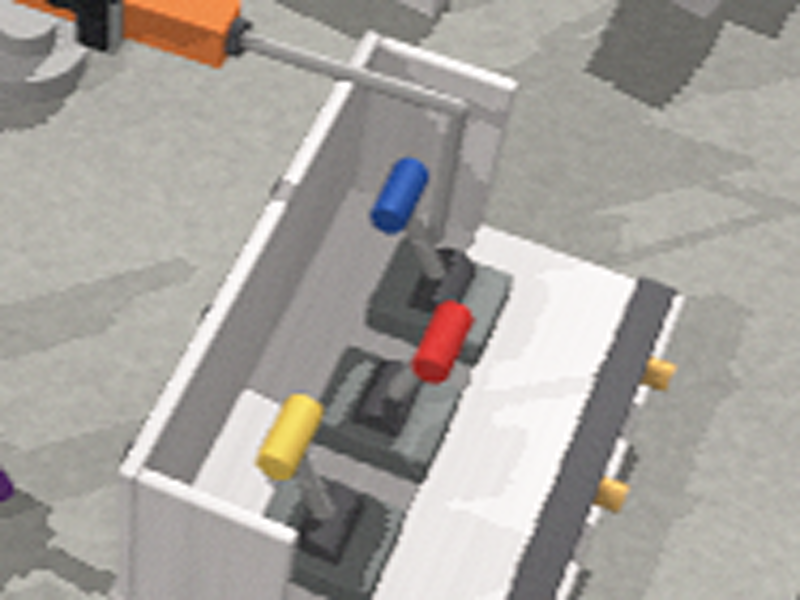

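```bash
python3 -c "
from h import *
k=onz('scene',393.0,205.1,.088);print(k,(k-onz('scene',419.4,213.6,.089))[:2]@[.9906,.1365])"
python3 -m jog '[{"rx":0,"ry":0,"rz":0,"x":-0.07,"y":-0.01,"z":0,"jaw":-1},{"rx":0,"ry":0,"rz":0,"x":0,"y":0,"z":0,"jaw":-1},{"rx":0,"ry":0,"rz":0,"x":0,"y":0,"z":0,"jaw":-1}]'; python3 -m jog '[{"rx":0,"ry":0,"rz":0,"x":-0.06,"y":-0.01,"z":0,"jaw":-1},{"rx":0,"ry":0,"rz":0,"x":0,"y":0,"z":0,"jaw":-1},{"rx":0,"ry":0,"rz":0,"x":0,"y":0,"z":0,"jaw":-1}]'
```

```text
[0.58458747 0.15301615 0.088     ] -0.05566340893889904
clock: 9.28
tcp_pos: [0.429, 0.1314, 0.1346]
orientation: [-0.224, 3.131, 0.002]
contact_force: [3.8, 3.6, 0.7]
grip_width: 0.023
gripper_force: 89.0
clock: 9.65
tcp_pos: [0.4257, 0.1313, 0.1348]
orientation: [-0.225, 3.13, 0.003]
contact_force: [4.3, 4.3, 1.1]
grip_width: 0.0224
gripper_force: 89.3
```

```bash
cat > blue.py <<'E'
from bench import *
from h import *
def blue(im):
    hs=cv2.cvtColor(im[160:260,340:450],cv2.COLOR_RGB2HSV);m=cv2.inRange(hs,(105,150,40),(130,255,255))
    ys,xs=np.nonzero(m);return xs.mean()+340,ys.mean()+160,len(xs)
im=grab_frame('scene');b=blue(im);a=blue(cv2.imread('pics/scene0.png')[:,:,::-1]);c=blue(cv2.imread('pics/s1.png')[:,:,::-1])
A=onz('scene',*a[:2],.089);B=onz('scene',*b[:2],.088);print(a,c,b,A,B,(B-A)[:2]@[.9906,.1365],(B-A)[:2]@[-.1365,.9906])
o=get_obs();print(o['contact_force'],o['moment'],o['joints'])
E
python3 blue.py
```

```text
(np.float64(418.8955223880597), np.float64(213.55970149253733), 134) (np.float64(418.92424242424244), np.float64(213.57575757575756), 132) (np.float64(393.0153846153846), np.float64(205.24615384615385), 130) [0.63867866 0.16134056 0.089     ] [0.5847976  0.15269361 0.088     ] -0.05455488367288613 -0.0012109029615545008
[2.9160874  4.13602606 1.13009444] [ 1.29737037 -1.74140645  0.65140723] [-0.61169195  0.23258651  0.19708557  2.1903075  -0.06945999  0.72077725
  1.34637852]
```

```bash
python3 -m jog '[{"rx":0,"ry":0,"rz":0,"x":0.2,"y":0.02,"z":0,"jaw":-1},{"rx":0,"ry":0,"rz":0,"x":0.3,"y":0.03,"z":0,"jaw":-1},{"rx":0,"ry":0,"rz":0,"x":0.1,"y":0.01,"z":0.3,"jaw":-1},{"rx":0,"ry":0,"rz":0,"x":0,"y":0,"z":0.6,"jaw":-1},{"rx":0,"ry":0,"rz":0,"x":0,"y":0,"z":0.6,"jaw":-1},{"rx":0,"ry":0,"rz":0,"x":0,"y":0,"z":0.5,"jaw":-1},{"rx":0,"ry":0,"rz":0,"x":0,"y":0,"z":0,"jaw":-1}]'; python3 blue.py;  python3 - <<'E'
from bench import *
from h import *
cv2.imwrite('pics/s2.png',grab_frame('scene')[:,:,::-1])
c=cv2.imread('pics/c3.png');m=cv2.inRange(cv2.cvtColor(c,cv2.COLOR_BGR2HSV),(105,150,40),(130,255,255));m[:100]=0
y,x=np.nonzero(m);print('c3',300+x.mean()/4.278-.4,160+y.mean()/4.286-.4)
E
```

```text
clock: 10.58
tcp_pos: [0.4605, 0.1327, 0.2548]
orientation: [0.219, -3.134, -0.0]
contact_force: [0.1, -0.1, -2.2]
grip_width: 0.023
gripper_force: 88.7
(np.float64(418.8955223880597), np.float64(213.55970149253733), 134) (np.float64(418.92424242424244), np.float64(213.57575757575756), 132) (np.float64(393.1278195488722), np.float64(205.21052631578948), 133) [0.63867866 0.16134056 0.089     ] [0.58494367 0.15290202 0.088     ] -0.05438173904729923 -0.0010243922579510707
[-0.22678753  0.70215344 -2.8215998 ] [ 0.00721956  0.05697565 -0.02025759] [-0.61465647  0.12439209  0.22394057  1.99521915 -0.03236935  1.02782454
  1.33497113]
c3 393.02866279120707 205.14903608356832
```

View pics/s2.png

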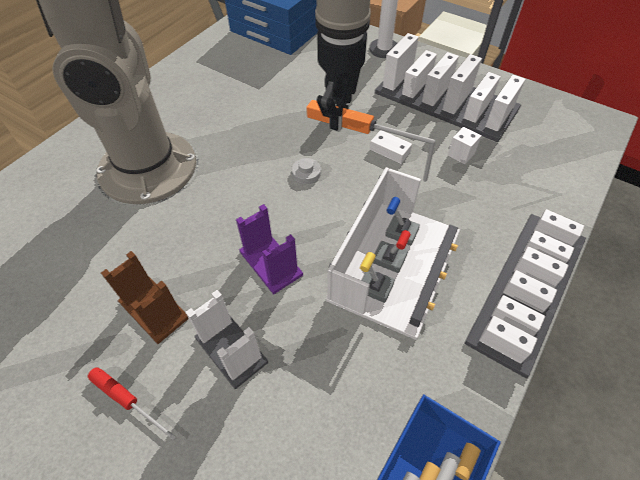

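The blue lever leans towards the guard, with the knob at (393,205) unchanged under rising pull, so it's on its stop. The rod is still held, with the bend at about (433,140) and the tip at about (428,177). I'll check the rod's attitude against prediction.

```bash
python3 - <<'E'
from bench import *
from h import *
from scipy.spatial.transform import Rotation as Ro
o=get_obs();T=np.array(o['tcp_pos']);R=Ro.from_rotvec(o['orientation']).as_matrix()
print('tool z',R[:,2],'y',R[:,1])
yy=R[:,1]*np.sign(R[1,1]);yaw=np.arctan2(-yy[0],yy[1]);g=T-R[:,2]*.019;print('yaw',yaw,g)
for pitch in (-4,0,4):
    q=Ro.from_euler('ZY',[yaw,np.radians(pitch)]).as_matrix()
    print(pitch,[proj('scene',g+q@np.array(v)).round(1) for v in [(-.06,0,0),(.06,0,0),(.17,0,0),(.17,0,-.09)]])
s=cv2.imread('pics/s2.png');cv2.imwrite('pics/c4.png',cv2.resize(s[90:190,300:450],(800,533),interpolation=cv2.INTER_CUBIC))
E
```

```text
tool z [-0.00362804 -0.00152656 -0.99999225] y [-0.13948914  0.99022309 -0.00100557]
yaw 0.13994556636193228 [0.45924682 0.13238611 0.27156101]
-4 [array([307.7, 108.9]), array([369.4, 124.1]), array([431.2, 139.4]), array([425. , 177.9])]
0 [array([307.6, 107. ]), array([369.3, 126. ]), array([430.1, 144.8]), array([420.8, 181.4])]
4 [array([307.6, 105.1]), array([369. , 127.9]), array([428.5, 150. ]), array([416.2, 184.5])]
```

View pics/c4.png

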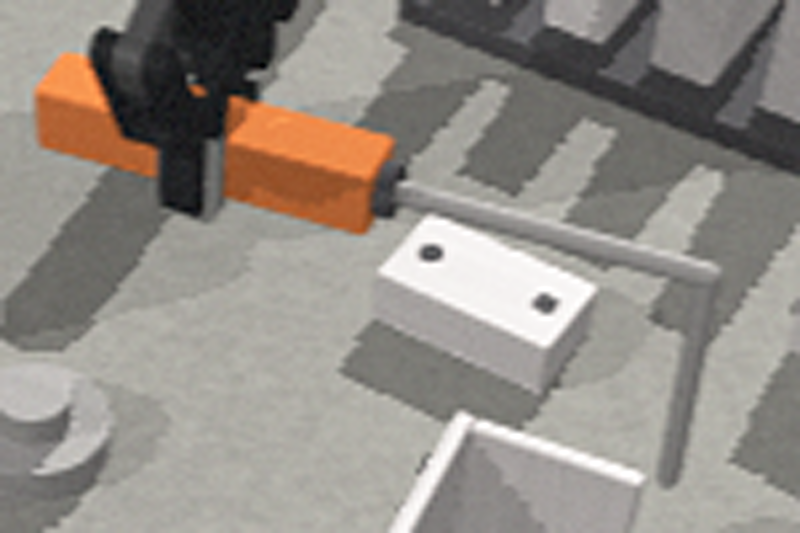

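The rod is nose-up in the grip by about 3°, so I'll level it by tilting the tool 3° over the cradle.

```bash
python3 -m jog '[{"rx":0,"ry":0,"rz":-0.3,"x":0.04,"y":-0.79,"z":0,"jaw":-1},{"rx":0,"ry":0,"rz":-0.3,"x":0.04,"y":-0.79,"z":0,"jaw":-1},{"rx":0,"ry":0,"rz":-0.3,"x":0.04,"y":-0.79,"z":0,"jaw":-1},{"rx":0,"ry":0,"rz":-0.3,"x":0.04,"y":-0.79,"z":0,"jaw":-1},{"rx":0,"ry":0,"rz":-0.3,"x":0.04,"y":-0.79,"z":0,"jaw":-1},{"rx":0,"ry":0,"rz":-0.3,"x":0.04,"y":-0.79,"z":0,"jaw":-1},{"rx":0,"ry":0,"rz":-0.3,"x":0.04,"y":-0.79,"z":0,"jaw":-1},{"rx":0,"ry":0,"rz":-0.3,"x":0.04,"y":-0.79,"z":0,"jaw":-1}]'
python3 -m jog '[{"rx":0.08,"ry":0.29,"rz":0,"x":0,"y":0,"z":0,"jaw":-1},{"rx":0,"ry":0,"rz":0,"x":0,"y":0,"z":0,"jaw":-1}]'
cat > st.py <<'E'
from bench import *
import numpy as np
from scipy.spatial.transform import Rotation as Ro
o=get_obs();R=Ro.from_rotvec(o['orientation']).as_matrix();yy=R[:,1]*np.sign(R[1,1])
g=np.array(o['tcp_pos'])-R[:,2]*.019;print('yaw',np.arctan2(-yy[0],yy[1]),'toolz',R[:,2],'grasp',g, 'd to ref',np.array([.4769,-.248,.1204])-g)
E
python3 st.py
```

```text
clock: 11.68
tcp_pos: [0.4781, -0.247, 0.2519]
orientation: [-0.438, -3.106, -0.001]
contact_force: [0.9, 0.3, -2.0]
grip_width: 0.0229
gripper_force: 88.7
clock: 11.92
tcp_pos: [0.4789, -0.246, 0.2519]
orientation: [-0.429, -3.055, -0.01]
contact_force: [0.5, -0.7, -2.1]
grip_width: 0.0227
gripper_force: 88.7
yaw -0.2791304633430906 toolz [-0.05487961  0.01450106 -0.99838767] grasp [ 0.47995678 -0.2462532   0.27085631] d to ref [-0.00305678 -0.0017468  -0.15045631]
```

```bash
python3 -m jog '[{"rx":0,"ry":0,"rz":-0.03,"x":-0.05,"y":-0.03,"z":-0.4,"jaw":-1},{"rx":0,"ry":0,"rz":0,"x":0,"y":0,"z":-0.6,"jaw":-1},{"rx":0,"ry":0,"rz":0,"x":0,"y":0,"z":-0.6,"jaw":-1},{"rx":0,"ry":0,"rz":0,"x":0,"y":0,"z":-0.4,"jaw":-1},{"rx":0,"ry":0,"rz":0,"x":0,"y":0,"z":0,"jaw":-1}]';python3 st.py
python3 - <<'E'
from bench import *
from h import *
t=grab_frame('top')[:,:,::-1];s=grab_frame('scene')[:,:,::-1]
a=cv2.resize(s[270:420,170:320],(600,600),interpolation=cv2.INTER_CUBIC)
cv2.imwrite('pics/c5.png',a)
E
```

```text
clock: 12.55
tcp_pos: [0.4746, -0.2461, 0.1318]
orientation: [-0.434, -3.053, -0.012]
contact_force: [-0.2, 0.8, -1.1]
grip_width: 0.0228
gripper_force: 88.8
yaw -0.28248999913447387 toolz [-0.05570227  0.01600711 -0.9983191 ] grasp [ 0.47564464 -0.24643926  0.15077958] d to ref [ 0.00125536 -0.00156074 -0.03037958]
```

View pics/c5.png

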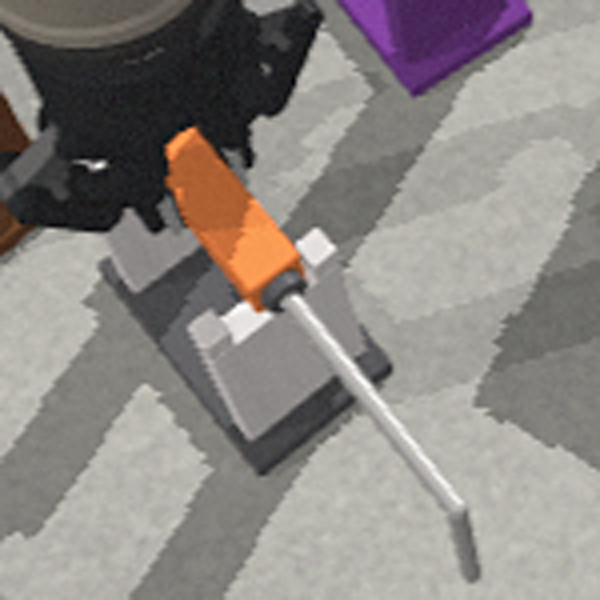

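The crop shows the handle over the front notch and lined up with the cradle, bend hanging down. Lowering.

```bash
python3 -m jog '[{"rx":0,"ry":0,"rz":0,"x":0.02,"y":-0.03,"z":-0.2,"jaw":-1},{"rx":0,"ry":0,"rz":0,"x":0,"y":0,"z":-0.2,"jaw":-1},{"rx":0,"ry":0,"rz":0,"x":0,"y":0,"z":-0.08,"jaw":-1},{"rx":0,"ry":0,"rz":0,"x":0,"y":0,"z":0,"jaw":-1},{"rx":0,"ry":0,"rz":0,"x":0,"y":0,"z":0,"jaw":-1}]';python3 st.py
```

```text
clock: 13.28
tcp_pos: [0.478, -0.2499, 0.1055]
orientation: [-0.437, -3.059, -0.01]
contact_force: [-0.2, 0.6, -1.6]
grip_width: 0.0227
gripper_force: 88.8
yaw -0.28377758478909454 toolz [-0.050177    0.01401388 -0.99864202] grasp [ 0.4789914  -0.25016287  0.12447315] d to ref [-0.0020914   0.00216287 -0.00407315]
```

```bash
python3 -m jog '[{"rx":0,"ry":0,"rz":0,"x":-0.03,"y":0.03,"z":-0.05,"jaw":-1},{"rx":0,"ry":0,"rz":0,"x":0,"y":0,"z":0,"jaw":-1},{"rx":0,"ry":0,"rz":0,"x":0,"y":0,"z":-0.02,"jaw":-1},{"rx":0,"ry":0,"rz":0,"x":0,"y":0,"z":0,"jaw":-1},{"rx":0,"ry":0,"rz":0,"x":0,"y":0,"z":0,"jaw":-1}]';python3 st.py
```

```text
clock: 13.9
tcp_pos: [0.476, -0.2478, 0.1017]
orientation: [-0.437, -3.058, -0.012]
contact_force: [-2.7, 2.4, 5.8]
grip_width: 0.0228
gripper_force: 90.1
yaw -0.283704772024313 toolz [-0.05043154  0.01491335 -0.99861617] grasp [ 0.47695122 -0.24806063  0.12070094] d to ref [-5.12201258e-05  6.06271146e-05 -3.00941408e-04]
```

```bash
python3 -m jog '[{"rx":0,"ry":0,"rz":0,"x":0,"y":0,"z":0,"jaw":-0.3},{"rx":0,"ry":0,"rz":0,"x":0,"y":0,"z":0,"jaw":-0.2},{"rx":0,"ry":0,"rz":0,"x":0,"y":0,"z":0,"jaw":0.3},{"rx":0,"ry":0,"rz":0,"x":0,"y":0,"z":0,"jaw":1},{"rx":0,"ry":0,"rz":0,"x":0,"y":0,"z":0,"jaw":1},{"rx":0,"ry":0,"rz":0,"x":0,"y":0,"z":0,"jaw":1}]' 20;python3 st.py
python3 -m jog '[{"rx":0,"ry":0,"rz":0,"x":0,"y":0,"z":0.2,"jaw":1},{"rx":0,"ry":0,"rz":0,"x":0,"y":0,"z":0.4,"jaw":1},{"rx":0,"ry":0,"rz":0,"x":0,"y":0,"z":0.6,"jaw":1},{"rx":0,"ry":0,"rz":0,"x":0,"y":0,"z":0.6,"jaw":1},{"rx":0,"ry":0,"rz":0,"x":0,"y":0,"z":0.6,"jaw":1},{"rx":0,"ry":0,"rz":0,"x":0,"y":0,"z":0.5,"jaw":1},{"rx":0,"ry":0,"rz":0,"x":-0.4,"y":0.9,"z":0.2,"jaw":1},{"rx":0,"ry":0,"rz":0,"x":0,"y":0.9,"z":0,"jaw":1}]'
python3 -m jog '[{"rx":0,"ry":0,"rz":0,"x":0,"y":0.9,"z":0,"jaw":1},{"rx":0,"ry":0,"rz":0,"x":0,"y":0.5,"z":0,"jaw":1},{"rx":0,"ry":0,"rz":0,"x":0,"y":0,"z":0,"jaw":1},{"rx":0,"ry":0,"rz":0,"x":0,"y":0,"z":0,"jaw":1}]'
python3 - <<'E'
from bench import *
from h import *
t=grab_frame('top')[:,:,::-1];s=grab_frame('scene')[:,:,::-1]
a=cv2.resize(t[155:305,410:490],(320,600),interpolation=cv2.INTER_CUBIC)
b=cv2.resize(s[275:425,170:320],(480,480),interpolation=cv2.INTER_CUBIC)
c=cv2.resize(s[170:300,325:485],(480,390),interpolation=cv2.INTER_CUBIC)
cv2.imwrite('pics/c6.png',np.hstack([a,np.vstack([b[:300],c[:300]])]))
def orange(im):
    m=cv2.inRange(cv2.cvtColor(im[150:310,400:500],cv2.COLOR_BGR2HSV),(5,200,120),(20,255,255));y,x=np.nonzero(m);return cv2.minAreaRect(np.column_stack([x+400,y+150]).astype(np.float32))
print(orange(cv2.imread('pics/top0.png')),orange(t.copy()))
E
```

```text
clock: 14.65
tcp_pos: [0.4761, -0.2479, 0.1011]
orientation: [-0.437, -3.059, -0.011]
contact_force: [0.5, -0.6, 0.7]
grip_width: 0.0858
gripper_force: 0.0
yaw -0.28352996569729255 toolz [-0.05051861  0.0142084  -0.99862205] grasp [ 0.47707382 -0.2481436   0.12006897] d to ref [-0.00017382  0.0001436   0.00033103]
clock: 15.65
tcp_pos: [0.4511, -0.14, 0.2889]
orientation: [-0.443, -3.06, -0.012]
contact_force: [1.1, 0.6, -0.8]
grip_width: 0.0854
gripper_force: 0.0
clock: 16.15
tcp_pos: [0.452, -0.0569, 0.2876]
orientation: [-0.438, -3.059, -0.01]
contact_force: [0.1, -0.7, 0.4]
grip_width: 0.0852
gripper_force: 0.0
((458.4236755371094, 250.60226440429688), (14.514191627502441, 66.00102996826172), 13.5704345703125) ((457.9458923339844, 250.10491943359375), (14.486737251281738, 66.306884765625), 13.240518569946289)
```

View pics/c6.png

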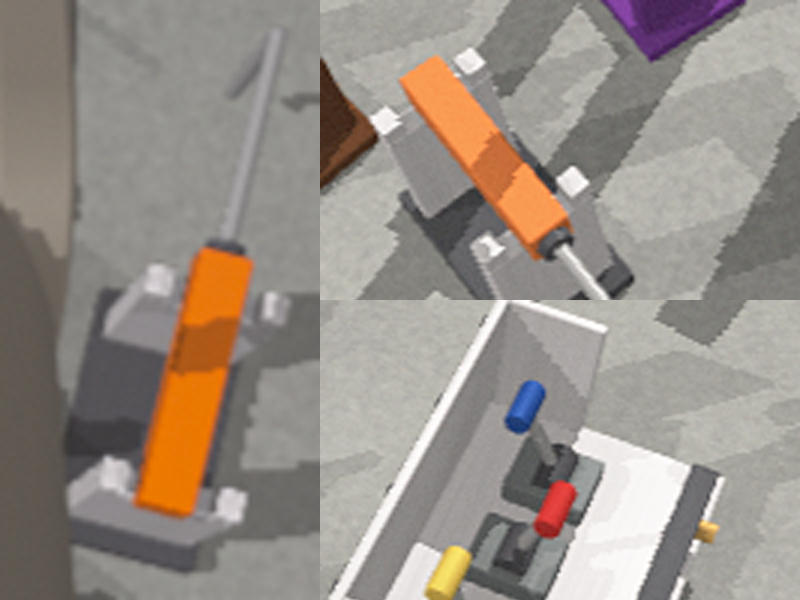

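The handle is back in both notches within 0.5 px of where it started. Blue is open, and red and yellow are unchanged.

```bash
python3 -c "
from bench import *;print(r.hand_in())"
```

```text
the job is handed in; nothing more can be done
None
```

The hook rod pulled the blue valve lever over onto its stop, now lies back in both notches of its cradle and is released, the red and yellow levers were left alone, and the job was handed in at about 16 s of the 48 s limit.

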